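# Fit the probe cover and lock its sprung probe down

## Robot

A 6-joint arm with a two-finger parallel gripper is mounted at the origin on the work surface. World frame = base frame: x ahead of the robot, y to its left, z up, the work surface at z = 0. Lengths are in m, angles in rad, forces in N, time in s.
With the tool pointing down it reaches from about 0.3 to 0.875 m from the base axis. Payload 6.4 kg.
Tool frame: the origin (TCP) lies between the finger pads; the fingertips stand 25 mm ahead of it and the grasp point (between the pads) lies 6 mm ahead of it; z points along the fingers, y is the line along which they close (so a half turn about z gives the same grasp; the last joint's range is limited). The gripper opens to 85 mm and grips with 20 to 120 N. Pads are 22 mm wide; open, the fingers measure 114 mm over their backs; the gripper's body (76 mm by 85 mm) begins 54 mm behind the grasp point. The pads swing forward as they close: fully open they stand 13 mm farther back than shut.
Start: joints at [0.917, 0.181, 1.607, -0, 1.354, -0.206], TCP at [0.249, 0.518, 0.231] pointing down, gripper open.
Joint ranges: [-2.99, 2.99], [-0.89, 2.07], [0.3, 2.58], [-1.14, 4.28], [0, 2.63], [-3.12, 3.12]. Speed limits (rad/s): [2.57, 2.57, 3.01, 3.14, 3.14, 3.14].

## Interface

Orientations are given as a unit quaternion [w, x, y, z].
In Python, from bench import ctrl gives the robot as it stands.
- The arm moves only by the tool servo_tool, never from a script. Its argument "series" is text: rows parted by semicolons, each of 7 numbers parted by spaces: the gripper command: -1 is fully open, 1 is shut, values between are in proportion, then the shift along the tool's x, y, z in m, then the turn, a rotation vector about the tool's x, y, z in degrees. A call has 1 to 12 rows; each row is the pose to reach, as a shift and turn from the pose commanded when the call began, along the tool's axes at that moment; what a row does not reach only later rows make up. A row lasts 1/12 s, in which the tool goes at most 41.7 mm and 7.16 degrees, less where a joint would pass 70% of its speed; a pose out of reach is approached as far as the arm can. A call with a gripper value outside its range is refused whole. The fingers move at their own pace and stop on an object; the grip force is fixed at half the most. Time passes only in rows, so rows that repeat a pose let the fingers close. It gives the time, the measured TCP pose, the force, the opening and the grip force at its end, in the units of the state.
- ctrl.get_obs(): the state, without advancing time (a new reading comes with each control period).
- ctrl.camera(name): name is "scene" or "top" or "wrist"; returns a dict with "img" (420x560x3 uint8, red, green, blue), "z_map" (420x560 float32, m along the optical axis (not along the pixel's ray), 0 where there is no reading), "fovy" (degrees; the focal length in pixels is half the picture's height over the tangent of half this angle, whatever the lens; pixels are square), "cx", "cy" (the principal point, pixels), "extrinsics" (4x4, takes a point from camera to world coordinates); the wrist camera has in their place "T_tool_cam" (4x4, takes a point from camera to tool coordinates, whose origin is the TCP and whose axes are the flange's). Camera axes: x right, y down, z forward; pixel columns grow to the right and rows downward; lengths in m; the calibration is good to about 2 mm. The wrist camera is an equidistant fisheye: a pixel r from the principal point sees the ray r / f radians off the axis. A picture is of the moment at which its call begins: read the wrist's pose just before it.
- ctrl.hand_in(): hands the job in; it is judged then, once.
The state is a dict: "time_s": time; "q": joint angles; "dq": joint speeds; "joint_efforts": joint torques, N m; "eef_pos": TCP position; "eef_rot": TCP orientation; "wrist_force": force on the tool from outside, world axes, zero at the start; "torque": the same for the moment, N m; "opening": opening from 0.0 (shut) to 1.0 (fully open); "grasp_force": force on a finger pad.
Only numpy, scipy, OpenCV 4.12 (cv2) and the standard library are available. Lean on these libraries where they do the work, as an engineer would, in place of code of your own. Each camera call takes 0.05 s, during which the arm holds its last target. There are 200 camera calls.

## Task

Fit the probe cover on the open vessel of the bath: set it on the blue ring and turn it until its three lugs drop into the ring's notches and it sits down flat. Then push its red knob all the way down against the spring, turn it clockwise as far as it goes and let it rise into the holding notch, so that the probe stays down when you let go. Leave everything else on the bench where it is.

Things in the scene. Friction and masses are not known exactly. Their poses are not given: they have to be found in the camera images.
- cover_center (a point): Centre of the white disc (120 mm across, 8 mm thick) of the loose probe cover, about 0.43 kg; z is up its axis. A spigot 102 mm across, bevelled at its foot, reaches 20 mm below this point; on the bench the cover stands on it. On top an upright aluminium sleeve, 47 mm across, to 56 mm above this point, with the sprung probe's red knob over it.
- cover_seat (a point): Centre of the underside of the cover's disc, 4 mm below cover_center, same axes: the face that comes to lie on the blue ring. Seated, the cover turns no more than 3 deg either way.
- lug (a point): Foot of the first of the three blue lugs at the cover's rim, 61 mm from the axis along the cover's +x, 9 mm below cover_seat; the others follow every 120 deg. Each is 14 mm wide with a round foot and reaches out to 69 mm from the axis. The cover fits the ring in any of the three positions.
- knob_grip (a point): Point to grip on the knob, on the cover's axis, 117 mm above cover_center with the probe up. An upright bar 46 mm long (this point's x axis), 14 mm thick (y), from 20 mm below to 12 mm above this point, on a disc 48 mm across. While the probe is up the cover can be lifted, carried and turned by it: a brass pin on its stem stands in the sleeve's upright slot (play about 6 deg either way).
- probe (a joint): How far knob and probe are pushed down (m): 0 up, 0.033 at the bottom stop. The spring pushes up with 7 N at 0, 15 N at the stop. The knob can turn only beyond about 0.028. Once turned, its pin rises into the holding notch and the probe rests at about 0.024. Let go elsewhere, it snaps back to 0 or hangs under the lip at about 0.029, which is not locked.
- probe_turn (a joint): How far the knob is turned against the cover (rad), growing clockwise seen from above: 0 in the upright slot, 1.05 in the holding notch, with about 0.1 play there; it stops at about 1.15.
- ring_top (a point): Centre of the open vessel's mouth, level with the top of the fixed blue ring round it; bath's axes, not the ring's. Ring: 106 mm inside, 134 mm outside, 12 mm high, three notches 20 mm wide, 120 deg apart, open outwards. Its turn is not measured: one notch lies within 0.5 rad either way of this point's +x. With the lugs on top of the ring cover_seat stands 9 mm above it, seated 0.
- bath_plate (a point): Centre of the top of the bath's steel plate, 155 mm above the bench: a fixed clear tank 350 mm square with four vessels at 160 mm pitch and a white and blue housing 65 mm higher than the plate along its far side (+x). The open vessel is one of the two on the side nearer the robot (-x).
- covered_top (a point): Top of the plain knob on the covered vessel beside the open one, 38 mm above the plate. Fixed.
- cover_stack: Loose stack of three plain white covers, 120 mm across, 82 mm high; origin at its foot. Leave alone.
- bell_jar: Loose glass bell jar on a white foot 148 mm across, 200 mm high; origin at its foot. Leave alone.
- media_bottle: Loose glass bottle with blue cap, 84 mm across, 200 mm high; origin at its foot. Leave alone.
- beaker: Loose glass beaker, 76 mm across, 100 mm high; origin at its foot. Leave alone.
- vial_rack: Loose blue rack of amber vials, 90 x 200 mm, 75 mm high; origin at its foot. Leave alone.
- tweezers: Loose steel tweezers, 130 mm long, 9 mm high, lying flat; origin at the middle underneath. Leave alone.
Not all that is in view belongs to the job. Leave any green or orange look-alike of the part that bears cover_center alone.

How it is judged:
On the way, in this order (a step that is already met when the one before it is completed fails the run):
1. the cover sits flat on the open vessel's ring with its three lugs down in the notches (horizontal distance between cover_seat and ring_top below 0.007 m and z of cover_seat in the frame of ring_top between -0.004 and 0.003 m and angle between cover_seat's own z axis and vertical below 0.04 rad), for 0.2 s.
2. with the cover seated, the knob has been pushed down and turned and stands in its holding notch (all of step 1 and value of joint probe between 0.021 and 0.027 m and value of joint probe_turn above 0.8 rad), for 0.2 s.
At the end, for the whole second after the job is handed in: The cover lies flat on the open vessel's ring (centre within 7 mm, underside within 3 mm of the ring's top, tilt under 0.04 rad), the probe is held in its notch (pushed down 21 to 27 mm, knob turned more than 0.8 rad), released and at rest (all of step 2 and velocity of joint probe between -0.01 and 0.01 m/s); the robot touches nothing.
It fails at once if one of the loose things standing on the bench (stack of plain covers, bell jar, bottle, beaker, vial rack, tweezers) is moved by more than 30 mm (distance of any of cover_stack, bell_jar, media_bottle, beaker, vial_rack, tweezers from where it was at the start of the episode above 0.03 m).
It also fails if it takes over 64 s, if anything falls off the work surface, if the arm or the gripper's body presses on something with over 40 N, if the wrist force passes 120 N, or if a joint passes its speed limit or range.

## Working session

There is one attempt and no reset: what is moved stays moved. The work goes in short steps, Python scripts to look and compute and a tool call to move; the robot and the scene stay as the last step left them, time stands still between calls to the robot, and variables do not carry over. Pictures are saved under pics/ and viewed, at most 10 in all, crops included, and the job is handed in when it is done.

Besides the shell and the picture viewer there is one more tool, called after ">>>" by a JSON object that holds its "fn" and its "kwargs", one argument or row to a line. servo_tool: Moves the arm, as the interface text tells. Its arguments: {"type":"object","properties":{"series":{"type":"string"}},"required":["series"]}

```bash
ls; mkdir -p pics; cat > h.py <<'E'
import numpy as np, cv2
from bench import ctrl
from scipy.spatial.transform import Rotation as R
def cloud(c):
    img=c["img"];z=c["z_map"];h,w=z.shape
    f=h/2/np.tan(np.radians(c["fovy"])/2)
    u,v=np.meshgrid(np.arange(w),np.arange(h))
    P=np.stack([(u-c["cx"])/f*z,(v-c["cy"])/f*z,z],-1)
    E=np.array(c["extrinsics"]);return P@E[:3,:3].T+E[:3,3]
E
python3 - <<'E'
from h import *
o=ctrl.get_obs();print(o)
for n in("scene","top"):
    c=ctrl.camera(n);np.savez(""+n,**c);cv2.imwrite(f"pics/{n}.png",c["img"][...,::-1])
    print(n,c["fovy"],c["cx"],c["cy"],np.round(c["extrinsics"],3).tolist(),(c["z_map"]>0).mean())
E
```

```text
pics
{'time_s': 0.0, 'q': array([ 9.16708275e-01,  1.81538063e-01,  1.60799656e+00,  4.01820474e-05,
        1.35377687e+00, -2.06281008e-01]), 'dq': array([-0.00122694, -0.00024775, -0.0017207 , -0.00015044,  0.00114373,
       -0.00024741]), 'joint_efforts': array([ 5.53187942e-05, -4.44885886e+01, -3.51329756e+01, -3.20860863e-04,
        9.17252357e-03,  9.62491953e-06]), 'eef_pos': array([0.24859832, 0.51788691, 0.23039135]), 'eef_rot': array([-3.76239604e-04,  2.22041540e-01,  9.75036828e-01, -7.72935617e-04]), 'wrist_force': array([0.40721359, 0.1343963 , 0.78479372]), 'torque': array([ 0.01871627,  0.00040399, -0.02776481]), 'grasp_force': 0.0, 'opening': 1.0011678414258491}
scene 43.22531292458933 284.80005307122724 208.76190844003128 [[-0.277, 0.798, -0.536, 1.469], [0.961, 0.221, -0.168, 0.311], [-0.015, -0.561, -0.828, 1.672], [0.0, 0.0, 0.0, 1.0]] 0.9954974489795918
top 55.54335751076613 284.3796130473382 209.76418493522453 [[0.018, -0.991, 0.132, 0.348], [-1.0, -0.019, -0.007, -0.009], [0.009, -0.132, -0.991, 1.229], [0.0, 0.0, 0.0, 1.0]] 0.996156462585034
```

View pics/scene.png

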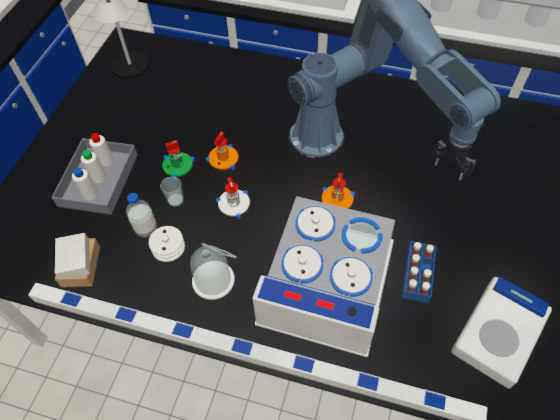

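View pics/top.png

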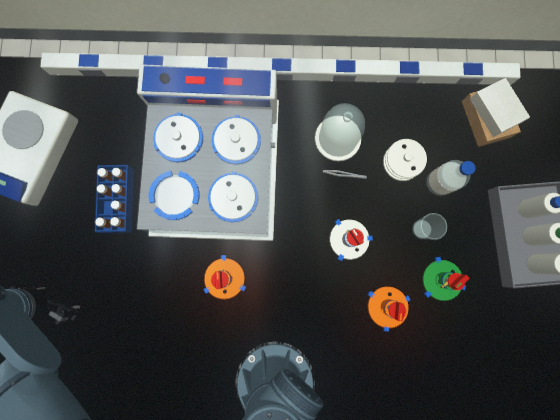

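The top view shows the white probe cover at about (350,240), with its red knob at (355,238). The open vessel's ring is at (174,195). Orange and green look-alikes stand at (224,278), (388,308) and (443,280). The covered vessel beside the ring is at (233,197).

```bash
cat > m.py <<'E'
from h import *
def circ(p):
    A=np.c_[2*p,np.ones(len(p))];s=np.linalg.lstsq(A,(p**2).sum(1),rcond=None)[0]
    return s[:2],np.sqrt(s[2]+s[:2]@s[:2])
for n in("top","scene"):
    c=dict(np.load(n+".npz"));P=cloud(c);hsv=cv2.cvtColor(c["img"],cv2.COLOR_RGB2HSV)
    H,S,V=[hsv[...,i].astype(int) for i in range(3)]
    blue=(H>95)&(H<125)&(S>120)&(V>60);red=((H<5)|(H>175))&(S>150)&(V>80);white=(S<50)&(V>140)
    # approximate centres from top cam
    if n=="top": cc=P[240,340,:2];rc=P[195,174,:2]
    dC=np.linalg.norm(P[...,:2]-cc,axis=-1);dR=np.linalg.norm(P[...,:2]-rc,axis=-1)
    Z=P[...,2]
    m=white&(dC<.1)&(Z>.01)&(Z<.04);q=P[m];print(n,"disc",m.sum(),np.median(q,0))
    hull=cv2.convexHull(q[:,:2].astype(np.float32))[:,0];print(" circ",circ(hull.astype(float)))
    dc=circ(hull.astype(float))[0]
    m=blue&(dC<.1)&(Z>.005)&(Z<.05);l,k,st,ce=cv2.connectedComponentsWithStats(m.astype(np.uint8))
    for i in range(1,l):
        if st[i,4]>5:
            q=P[k==i].mean(0);d=q[:2]-dc;print("  lug",st[i,4],q,np.hypot(*d),np.degrees(np.arctan2(d[1],d[0])))
    m=red&(dC<.1)&(Z>.08);q=P[m];print(" red",m.sum(),q.mean(0),np.percentile(q[:,2],[2,50,95]))
    t=q[q[:,2]>np.percentile(q[:,2],95)-.006]
    if len(t)>5:
        r=cv2.minAreaRect((t[:,:2]*1000).astype(np.float32));w,vv=np.linalg.eigh(np.cov(t[:,:2].T));print("  bar",len(t),t.mean(0),r,np.degrees(np.arctan2(vv[1,1],vv[0,1])))
    m=blue&(dR<.1)&(Z>.14)&(Z<.2);q=P[m];print(" ring",m.sum(),np.median(q[:,2]),np.percentile(q[:,2],[5,95]))
    top=q[np.abs(q[:,2]-np.percentile(q[:,2],75))<.006]
    ctr,r=circ(top[:,:2]);print("  c",ctr,r,len(top))
    a=np.degrees(np.arctan2(*(top[:,:2]-ctr).T[::-1]))
    h=np.histogram(a,36,(-180,180))[0];print("  ",h)
    if n=="top": rc=ctr;cc=dc
    m=(np.abs(P[...,2]-.155)<.012)&(S<60)&(np.linalg.norm(P[...,:2]-rc,axis=-1)<.35)
    q=(P[m][:,:2]*1000).astype(np.float32);print(" plate",np.median(P[m][:,2]))
E
python3 m.py
```

```text
top disc 852 [ 0.41912444 -0.20499898  0.02400199]
 circ (array([ 0.42423735, -0.21487488]), np.float64(0.05883507592162811))
  lug 23 [ 0.47512838 -0.17946839  0.02361177] 0.061996099255737375 34.827544647482036
  lug 21 [ 0.42926054 -0.27761891  0.02439767] 0.06294478362005598 -85.42274805633954
  lug 23 [ 0.36789266 -0.1877519   0.02292928] 0.06253303145805278 154.29495713591365
 red 190 [ 0.42122673 -0.21179673  0.13020386] [0.11388438 0.12070146 0.14977641]
  bar 68 [ 0.42210602 -0.21583271  0.14814153] ((424.6130676269531, -214.7955322265625), (44.183441162109375, 14.595293998718262), 35.67210388183594) -144.8403100149619
 ring 634 0.16682025926411448 [0.16286592 0.17014295]
  c [0.530279   0.27818322] 0.06449884187909198 610
   [22 19 19 19  5  0 14 25 27 28 17 17 14 15 13 18 18 17 14  8 16 15 18 17
 21 21 25 18 23  8  0 20 21 19 20 19]
 plate 0.15513739975237106
scene disc 466 [ 0.43900691 -0.20952095  0.02576853]
 circ (array([ 0.42407019, -0.21944123]), np.float64(0.05948707656014032))
  lug 13 [ 0.363634   -0.19171606  0.02153334] 0.06649223476281324 155.3566588319019
  lug 15 [ 0.42936611 -0.28196536  0.02429556] 0.06274802201370831 -85.15848405415119
  lug 15 [ 0.47628622 -0.1831767   0.01849309] 0.06357381124384388 34.78034162582246
 red 126 [ 0.42637986 -0.21868375  0.12887023] [0.11228712 0.12238444 0.15162337]
  bar 24 [ 0.4190855  -0.22347711  0.15068272] ((423.1502685546875, -220.24496459960938), (46.929786682128906, 12.458526611328125), 34.35062026977539) -144.70941161072594
 ring 394 0.16767913679509672 [0.16018733 0.1735152 ]
  c [0.5273627  0.27340636] 0.06276252982608266 291
   [ 7 10 11  7  5  0  5  7 13 16  6  9 10  9  9  8 12  7  0  5  9  9  8  7
 11  7  9  6 11  1  4  8 10 13 10 12]
 plate 0.15658877506261226
```

```bash
cat >> h.py <<'E'
def delta(pos,yaw,o=None):
    """tool-frame shift [mm] and turn [deg] to world pos with tool x at yaw [deg], pointing down"""
    o=o or ctrl.get_obs();q=o["eef_rot"];C=R.from_quat([q[1],q[2],q[3],q[0]])
    y=np.radians(yaw);T=R.from_matrix(np.array([[np.cos(y),np.sin(y),0],[np.sin(y),-np.cos(y),0],[0,0,-1.]]))
    s=C.inv().apply(np.array(pos)-o["eef_pos"]);t=(C.inv()*T).as_rotvec(degrees=True)
    X=C.apply([1,0,0]);print("t",round(o["time_s"],2),"pos",np.round(o["eef_pos"],4),"yaw",np.degrees(np.arctan2(X[1],X[0])).round(2),"q6",o["q"][5].round(2),"q1",o["q"][0].round(2),"F",np.round(o["wrist_force"],1),"open",round(o["opening"],3),"gf",o["grasp_force"])
    print("  shift mm",np.round(s*1000,1),"turn",np.round(t,2))
E
python3 -c "
from h import *
delta([.424,-.216,.30],35.2)"
```

```text
t 0.1 pos [0.2486 0.5179 0.2305] yaw 154.34 q6 -0.21 q1 0.92 F [-0.5  0.2 -0.5] open 1.001 gf 0.0
  shift mm [-475.8 -585.7  -68.8] turn [-7.0000e-02  8.0000e-02  1.1914e+02]
```

>>> {"fn": "servo_tool", "kwargs": {
  "series": "-1 0 0 -0.08 0 0 0;-1 0 0 -0.08 0 0 0;-1 -0.475 -0.585 -0.08 0 0 119;-1 -0.475 -0.585 -0.08 0 0 119;-1 -0.475 -0.585 -0.08 0 0 119;-1 -0.475 -0.585 -0.08 0 0 119;-1 -0.475 -0.585 -0.08 0 0 119;-1 -0.475 -0.585 -0.08 0 0 119;-1 -0.475 -0.585 -0.08 0 0 119;-1 -0.475 -0.585 -0.08 0 0 119;-1 -0.475 -0.585 -0.08 0 0 119;-1 -0.475 -0.585 -0.08 0 0 119"
}}

```text
time_s: 1.1
eef_pos: [0.3453, 0.1113, 0.3112]
eef_rot: [0.0, 0.752, 0.659, 0.0]
wrist_force: [1.5, 0.2, 0.1]
opening: 1.001
grasp_force: 0.0
```

```bash
python3 -c "
from h import *
delta([.424,-.216,.30],35.2)"
```

```text
t 1.1 pos [0.3453 0.1113 0.3112] yaw 82.41 q6 0.11 q1 -0.02 F [1.5 0.2 0.1] open 1.001 gf 0.0
  shift mm [-314.   121.3   11.2] turn [ 3.000e-02 -2.000e-02  4.721e+01]
```

>>> {"fn": "servo_tool", "kwargs": {
  "series": "-1 -0.3 0.115 0.01 0 0 46;-1 -0.3 0.115 0.01 0 0 46;-1 -0.3 0.115 0.01 0 0 46;-1 -0.3 0.115 0.01 0 0 46;-1 -0.3 0.115 0.01 0 0 46;-1 -0.3 0.115 0.01 0 0 46;-1 -0.3 0.115 0.01 0 0 46;-1 -0.3 0.115 0.01 0 0 46;-1 -0.3 0.115 0.01 0 0 46;-1 -0.3 0.115 0.01 0 0 46;-1 -0.3 0.115 0.01 0 0 46"
}}

```text
time_s: 2.02
eef_pos: [0.4214, -0.1986, 0.3008]
eef_rot: [-0.001, 0.949, 0.315, -0.0]
wrist_force: [-0.6, 0.3, 0.6]
opening: 1.004
grasp_force: 0.0
```

```bash
cat >> h.py <<'E'
def wcloud():
    o=ctrl.get_obs();c=ctrl.camera("wrist");z=c["z_map"];h,w=z.shape
    f=h/2/np.tan(np.radians(c["fovy"])/2);u,v=np.meshgrid(np.arange(w),np.arange(h))
    x=u-c["cx"];y=v-c["cy"];r=np.hypot(x,y)+1e-9;th=r/f
    t=np.tan(np.minimum(th,1.5))
    P=np.stack([x/r*t*z,y/r*t*z,z],-1);T=np.array(c["T_tool_cam"]);P=P@T[:3,:3].T+T[:3,3]
    q=o["eef_rot"];C=R.from_quat([q[1],q[2],q[3],q[0]]);P=P@C.as_matrix().T+o["eef_pos"]
    P[(th>1.3)|(z<=0)]=np.nan
    hsv=cv2.cvtColor(c["img"],cv2.COLOR_RGB2HSV);H,S,V=[hsv[...,i].astype(int) for i in range(3)]
    return c,P,H,S,V
E
python3 - <<'E'
from h import *
delta([.424,-.216,.30],35.2)
c,P,H,S,V=wcloud();print(c["fovy"],np.round(c["T_tool_cam"],3).tolist())
cv2.imwrite("pics/w1.png",c["img"][...,::-1])
red=((H<5)|(H>175))&(S>150)&(V>80)
m=red&(np.linalg.norm(P[...,:2]-[.424,-.216],axis=-1)<.06)
q=P[m];print(m.sum(),np.percentile(q[:,2],[2,50,98]))
t=q[q[:,2]>np.percentile(q[:,2],98)-.006];print(len(t),t.mean(0),cv2.minAreaRect((t[:,:2]*1000).astype(np.float32)))
blue=(H>95)&(H<125)&(S>120)&(V>60)&(np.linalg.norm(P[...,:2]-[.424,-.216],axis=-1)<.1)
l,k,st,ce=cv2.connectedComponentsWithStats(blue.astype(np.uint8))
for i in range(1,l):
    if st[i,4]>20: print(st[i,4],P[k==i].mean(0))
E
```

```text
t 2.02 pos [ 0.4214 -0.1986  0.3008] yaw 36.71 q6 0.23 q1 -0.7 F [-0.6  0.3  0.6] open 1.004 gf 0.0
  shift mm [-8.3 15.5  0.7] turn [-0.09  0.    1.51]
65.70646984690485 [[0.0, -0.946, -0.325, 0.083], [1.0, -0.0, 0.001, 0.001], [-0.001, -0.325, 0.946, -0.143], [0.0, 0.0, 0.0, 1.0]]
1561 [0.11597182 0.11863787 0.1506438 ]
581 [ 0.42400994 -0.21811467  0.15166795] ((420.5419616699219, -213.59576416015625), (45.866641998291016, 27.61939239501953), 37.31785583496094)
110 [ 0.47665312 -0.18273569  0.02046828]
101 [ 0.3662683  -0.19060455  0.02212635]
109 [ 0.42894713 -0.28199745  0.02230846]
```

View pics/w1.png

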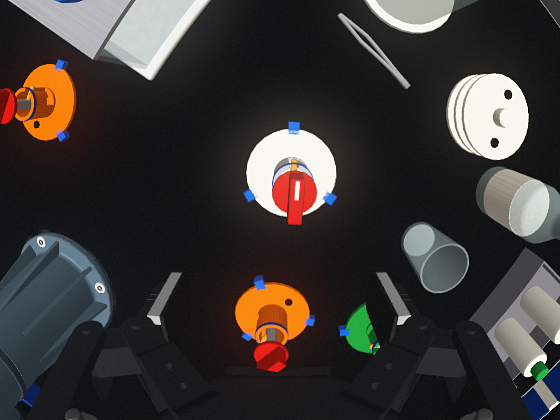

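The wrist view shows the white cover with its bar at (295,195), radially in line with the lug at (294,128), as expected. The orange cover at (272,310) stays clear of the fingers.

>>> {"fn": "servo_tool", "kwargs": {
  "series": "-1 -0.0095 0.017 0 0 0 2.2;-1 -0.0095 0.017 0.02 0 0 2.2;-1 -0.0095 0.017 0.05 0 0 2.2;-1 -0.0095 0.017 0.08 0 0 2.2;-1 -0.0095 0.017 0.09 0 0 2.2;-1 -0.0095 0.017 0.09 0 0 2.2"
}}

```text
time_s: 2.57
eef_pos: [0.4228, -0.216, 0.2089]
eef_rot: [-0.002, 0.955, 0.298, -0.001]
wrist_force: [0.0, 0.0, -0.2]
opening: 1.003
grasp_force: 0.0
```

```bash
python3 -c "
from h import *
delta([.424,-.218,.148],34.5)"
```

```text
t 2.57 pos [ 0.4228 -0.216   0.2089] yaw 34.62 q6 0.24 q1 -0.72 F [ 0.   0.  -0.2] open 1.003 gf 0.0
  shift mm [-0.1  2.7 60.9] turn [-0.31  0.07  0.12]
```

>>> {"fn": "servo_tool", "kwargs": {
  "series": "-1 0 0.002 0.03 0 0 0;-1 0 0.002 0.05 0 0 0;-1 0 0.002 0.06 0 0 0;-1 0 0.002 0.06 0 0 0;1 0 0.002 0.06 0 0 0;1 0 0.002 0.06 0 0 0;1 0 0.002 0.06 0 0 0;1 0 0.002 0.06 0 0 0;1 0 0.002 0.06 0 0 0;1 0 0.002 0.06 0 0 0;1 0 0.002 0.06 0 0 0;1 0 0.002 0.06 0 0 0"
}}

```text
time_s: 3.57
eef_pos: [0.4254, -0.2201, 0.1514]
eef_rot: [0.0, 0.955, 0.297, 0.0]
wrist_force: [-0.6, -0.2, -0.3]
opening: 0.0
grasp_force: 0.0
```

```bash
python3 -c "
from h import *
delta([.424,-.218,.35],34.5)"
```

```text
t 3.57 pos [ 0.4254 -0.2201  0.1514] yaw 34.52 q6 0.24 q1 -0.73 F [-0.6 -0.2 -0.3] open 0.0 gf 0.0
  shift mm [   0.    -2.5 -198.6] turn [ 0.   -0.    0.02]
```

```bash
python3 - <<'E'
from h import *
c,P,H,S,V=wcloud();s=ctrl.camera("scene")["img"];t=ctrl.camera("top")["img"]
a=cv2.resize(c["img"],(400,300));b=cv2.resize(s[140:240,180:300],(360,300));d=cv2.resize(t[190:290,300:420],(360,300))
cv2.imwrite("pics/w2.png",np.vstack([np.hstack([a,b]),np.hstack([np.zeros((300,400,3),np.uint8),d])])[...,::-1])
E
```

```text
(no output)
```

View pics/w2.png

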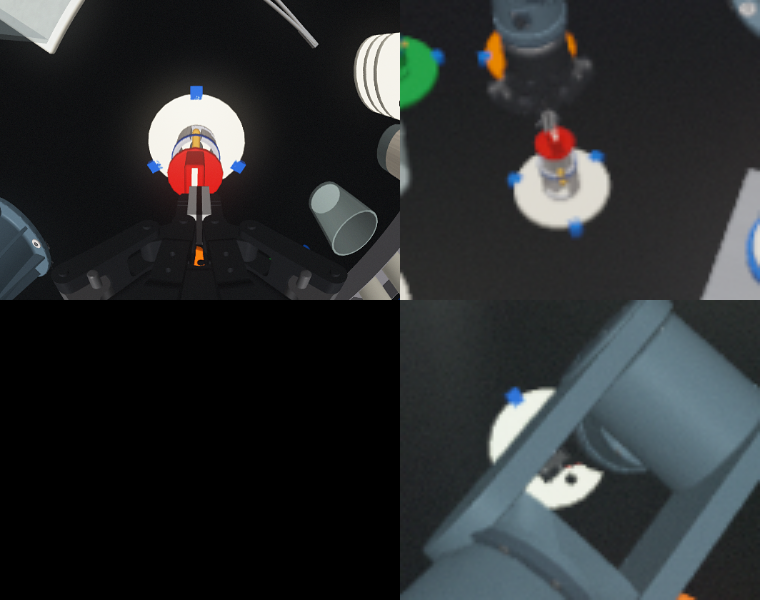

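The wrist view shows the fingers at the bar at about (200,200), but it isn't clear whether the bar is between them. I need a full-size crop.

```bash
python3 - <<'E'
from h import *
c,P,H,S,V=wcloud()
cv2.imwrite("pics/w3.png",cv2.resize(c["img"][190:340,200:350],(600,600),interpolation=cv2.INTER_CUBIC)[...,::-1])
for v in range(220,330,8): print(v,[(int(P[v,u,2]*1000) if np.isfinite(P[v,u,2]) else None, 'R' if H[v,u]<5 and S[v,u]>150 else '-') for u in range(262,296,4)])
delta([.424,-.218,.35],34.5)
E
```

```text
220 [(134, 'R'), (136, 'R'), (134, 'R'), (136, 'R'), (135, 'R'), (134, 'R'), (117, 'R'), (118, 'R'), (115, 'R')]
228 [(146, 'R'), (146, 'R'), (147, 'R'), (146, 'R'), (145, 'R'), (145, 'R'), (143, 'R'), (118, 'R'), (117, 'R')]
236 [(149, 'R'), (149, 'R'), (149, '-'), (150, '-'), (149, 'R'), (149, 'R'), (148, 'R'), (117, 'R'), (118, 'R')]
244 [(149, 'R'), (149, 'R'), (149, '-'), (149, '-'), (150, 'R'), (149, 'R'), (147, 'R'), (118, 'R'), (118, 'R')]
252 [(149, 'R'), (148, 'R'), (151, '-'), (150, '-'), (148, 'R'), (149, 'R'), (147, 'R'), (117, 'R'), (117, 'R')]
260 [(149, 'R'), (149, 'R'), (150, '-'), (149, '-'), (150, 'R'), (149, 'R'), (118, 'R'), (117, 'R'), (117, 'R')]
268 [(149, 'R'), (163, '-'), (163, '-'), (163, '-'), (163, '-'), (163, '-'), (162, '-'), (162, '-'), (118, 'R')]
276 [(162, '-'), (170, '-'), (170, '-'), (170, '-'), (170, '-'), (170, '-'), (169, '-'), (170, '-'), (164, '-')]
284 [(170, '-'), (177, '-'), (177, '-'), (178, '-'), (177, '-'), (178, '-'), (176, '-'), (177, '-'), (177, '-')]
292 [(183, '-'), (182, '-'), (183, '-'), (183, '-'), (183, '-'), (184, '-'), (183, '-'), (182, '-'), (182, '-')]
300 [(189, '-'), (188, '-'), (189, '-'), (189, '-'), (189, '-'), (190, '-'), (188, '-'), (190, '-'), (188, '-')]
308 [(198, '-'), (196, '-'), (196, '-'), (189, '-'), (189, '-'), (189, '-'), (196, '-'), (195, '-'), (198, '-')]
316 [(200, '-'), (200, '-'), (201, '-'), (193, '-'), (190, '-'), (188, '-'), (201, '-'), (200, '-'), (201, '-')]
324 [(205, '-'), (205, '-'), (205, '-'), (197, '-'), (188, '-'), (190, '-'), (203, '-'), (205, '-'), (205, '-')]
t 3.77 pos [ 0.4254 -0.2201  0.1512] yaw 34.52 q6 0.24 q1 -0.73 F [ 0.2 -0.1  0.1] open 0.0 gf 0.0
  shift mm [   0.    -2.5 -198.7] turn [-0.01  0.    0.02]
```

View pics/w3.png

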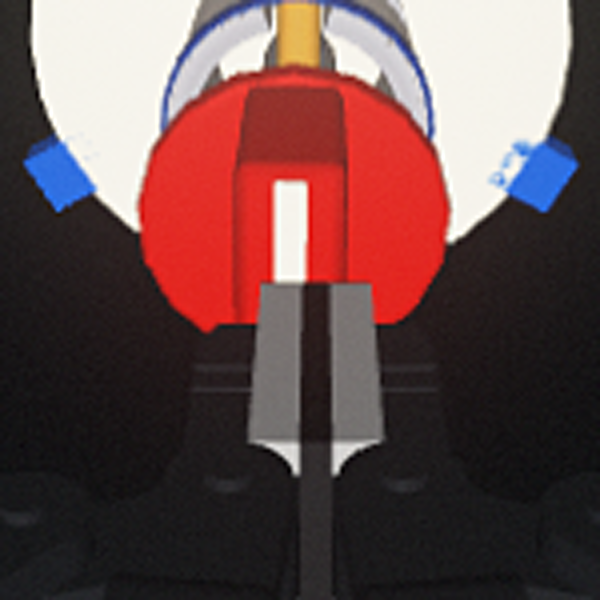

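```bash
python3 - <<'E'
from h import *
o=ctrl.get_obs();c,P,H,S,V=wcloud()
q=o["eef_rot"];C=R.from_quat([q[1],q[2],q[3],q[0]]);T=(P-o["eef_pos"])@C.as_matrix()
for v,u in((232,272),(256,262),(262,272),(264,270),(264,288),(270,270),(270,288),(276,276),(284,270),(298,270),(298,290)): print(v,u,c["img"][v,u],np.round(T[v,u]*1000,1))
E
```

```text
232 272 [218  48  41] [22.4 -1.9  1.7]
256 262 [229  39  34] [ 9.7 -7.   1.2]
262 272 [121 114 112] [ 9.6 -1.9 -5. ]
264 270 [125 117 115] [10.3 -2.8 -8.4]
264 288 [124 116 114] [10.6  5.6 -8.9]
270 270 [121 116 112] [ 10.3  -2.6 -14.2]
270 288 [120 114 113] [ 10.4   5.5 -14.3]
276 276 [40 25 25] [  9.7   0.1 -18.6]
284 270 [118 115 113] [ 11.   -2.3 -27.4]
298 270 [115 113 112] [ 10.7  -2.1 -37.3]
298 290 [116 114 112] [  9.9   5.7 -36.1]
```

The depth readings put the closed finger tips about 4 mm behind the TCP, above the bar, so they closed on air. I'll open, shift sideways and go lower while watching the force.

>>> {"fn": "servo_tool", "kwargs": {
  "series": "-1 0 -0.003 -0.01 0 0 0;-1 0 -0.003 -0.01 0 0 0;-1 0 -0.003 -0.01 0 0 0;-1 0 -0.003 -0.01 0 0 0;-1 0 -0.003 -0.01 0 0 0;-1 0 -0.003 -0.01 0 0 0;-1 0 -0.003 -0.01 0 0 0;-1 0 -0.003 -0.01 0 0 0;-1 0 -0.003 0.005 0 0 0;-1 0 -0.003 0.015 0 0 0;-1 0 -0.003 0.015 0 0 0"
}}

```text
time_s: 4.73
eef_pos: [0.4223, -0.2164, 0.134]
eef_rot: [-0.002, 0.955, 0.297, -0.001]
wrist_force: [-0.2, -0.4, -0.3]
opening: 0.999
grasp_force: 0.0
```

>>> {"fn": "servo_tool", "kwargs": {
  "series": "-1 0 0 0.005 0 0 0;-1 0 0 0.01 0 0 0;-1 0 0 0.013 0 0 0;-1 0 0 0.013 0 0 0;1 0 0 0.013 0 0 0;1 0 0 0.013 0 0 0;1 0 0 0.013 0 0 0;1 0 0 0.013 0 0 0;1 0 0 0.013 0 0 0;1 0 0 0.013 0 0 0;1 0 0 0.013 0 0 0;1 0 0 0.013 0 0 0"
}}

```text
time_s: 5.73
eef_pos: [0.4237, -0.2176, 0.1236]
eef_rot: [-0.0, 0.955, 0.297, -0.0]
wrist_force: [-1.0, 2.3, 4.9]
opening: 0.152
grasp_force: 60.8
```

```bash
python3 - <<'E'
from h import *
delta([.424,-.218,.35],34.5)
o=ctrl.get_obs();c,P,H,S,V=wcloud()
q=o["eef_rot"];C=R.from_quat([q[1],q[2],q[3],q[0]]);T=(P-o["eef_pos"])@C.as_matrix()
red=((H<5)|(H>175))&(S>150)&(V>80)&(np.abs(T[...,:2]).max(-1)<.05)
print(np.percentile(P[red][:,2],[5,50,98]))
g=(S<40)&(V>80)&(np.abs(T[...,1])<.03)&(np.abs(T[...,0]-.0105)<.003)&(T[...,2]>-.06)
print(g.sum(),T[g].min(0),T[g].max(0))
E
```

```text
t 5.73 pos [ 0.4237 -0.2176  0.1236] yaw 34.53 q6 0.24 q1 -0.72 F [-1.   2.3  4.9] open 0.152 gf 60.82491874694824
  shift mm [  -0.     0.5 -226.4] turn [-0.01 -0.    0.03]
[0.11648601 0.14114046 0.1504871 ]
1485 [ 0.00750515 -0.02963165 -0.04506679] [0.01348238 0.02989881 0.1004421 ]
```

>>> {"fn": "servo_tool", "kwargs": {
  "series": "1 0 0 -0.01 0 0 0;1 0 0 -0.03 0 0 0;1 0 0 -0.06 0 0 0;1 0 0 -0.09 0 0 0;1 0 0 -0.12 0 0 0;1 0 0 -0.15 0 0 0;1 0 0 -0.18 0 0 0;1 0 0 -0.21 0 0 0;1 0 0 -0.24 0 0 0;1 0 0 -0.26 0 0 0;1 0 0 -0.27 0 0 0;1 0 0 -0.27 0 0 0"
}}

```text
time_s: 6.78
eef_pos: [0.4242, -0.218, 0.3955]
eef_rot: [0.002, 0.955, 0.297, 0.001]
wrist_force: [0.6, -0.1, -4.2]
opening: 0.148
grasp_force: 59.6
```

>>> {"fn": "servo_tool", "kwargs": {
  "series": "1 0.01 -0.014 0 0 0 0;1 0.027 -0.038 0 0 0 0;1 0.045 -0.063 0 0 0 0;1 0.063 -0.088 0 0 0 0;1 0.08 -0.113 0 0 0 0;1 0.098 -0.138 0 0 0 0;1 0.116 -0.163 0 0 0 0;1 0.133 -0.188 0 0 0 0;1 0.15 -0.212 0 0 0 0;1 0.168 -0.236 0 0 0 0;1 0.186 -0.262 0 0 0 0;1 0.195 -0.275 0 0 0 0"
}}

```text
time_s: 7.78
eef_pos: [0.4271, 0.1225, 0.3908]
eef_rot: [-0.001, 0.955, 0.298, -0.002]
wrist_force: [-0.6, 0.0, -5.3]
opening: 0.154
grasp_force: 59.6
```

>>> {"fn": "servo_tool", "kwargs": {
  "series": "1 0.005 -0.005 0 0 0 0;1 0.005 -0.005 0 0 0 0;1 0.005 -0.005 0 0 0 0;1 0.005 -0.005 0 0 0 0"
}}

```text
time_s: 8.12
eef_pos: [0.4297, 0.1255, 0.3924]
eef_rot: [0.0, 0.955, 0.296, -0.001]
wrist_force: [-0.2, -0.5, -4.9]
opening: 0.153
grasp_force: 59.6
```

```bash
cat > ring.py <<'E'
from h import *
from scipy.optimize import least_squares
delta([.53,.278,.40],122)
c,P,H,S,V=wcloud();cv2.imwrite("pics/w4.png",c["img"][...,::-1])
blue=(H>95)&(H<125)&(S>100)&(V>50)
m=blue&(np.linalg.norm(P[...,:2]-[.529,.276],axis=-1)<.085)&(P[...,2]>.145)&(P[...,2]<.185)
l,k,st,ce=cv2.connectedComponentsWithStats(m.astype(np.uint8))
q=P[m];z0=np.median(q[:,2]);print("n",m.sum(),"z pct",np.percentile(q[:,2],[5,25,50,75,90,95]),[tuple(s) for s in st[1:] if s[4]>20])
zt=np.percentile(q[:,2],85)
t=q[np.abs(q[:,2]-zt)<.004][:,:2]
# top face: annulus 53..67 mm. fit centre so that radii lie within it
f=lambda p:np.maximum(0,np.hypot(*(t-p).T)-.067)+np.maximum(0,.053-np.hypot(*(t-p).T))
s=least_squares(f,[.529,.276],loss="soft_l1",f_scale=.001);ctr=s.x
r=np.hypot(*(t-ctr).T);print("ring c",ctr,"zt",zt,"r pct",np.percentile(r,[1,5,50,95,99]),len(t))
a=np.degrees(np.arctan2(*(t-ctr).T[::-1]))
mm=(r>.055)&(r<.066);h=np.histogram(a[mm],90,(-180,180))[0];print(h)
# notch phase: angle (mod 120) with the widest empty run
x=np.sort(a[mm]%360);g=np.diff(np.r_[x,x[0]+360]);i=np.argsort(g)[-4:]
for j in i: print("gap",g[j],"mid",(x[j]+g[j]/2)%360)
E
python3 ring.py
```

```text
t 8.12 pos [0.4297 0.1255 0.3924] yaw 34.47 q6 0.99 q1 0.02 F [-0.2 -0.5 -4.9] open 0.153 gf 59.63212788105011
  shift mm [169.  -69.   -7.8] turn [-9.000e-02  6.000e-02 -8.753e+01]
n 2637 z pct [0.16319226 0.16660948 0.16732247 0.1679236  0.16840432 0.16867748] [(np.int32(157), np.int32(0), np.int32(34), np.int32(29), np.int32(418)), (np.int32(238), np.int32(0), np.int32(34), np.int32(79), np.int32(1092)), (np.int32(155), np.int32(40), np.int32(73), np.int32(51), np.int32(1127))]
ring c [0.52504528 0.28050586] zt 0.16820442540517713 r pct [0.05310377 0.0537778  0.06018818 0.06650565 0.06723658] 2461
[33 33 34 35 34 32 37 35 34 34 37 36 21  0  0  0  0 24 36 37 35 37 35 36
 36 39 34 32 37 35 35 36 35 35 35 34 32 34 30 33 25  9  0  0  0  0  0  0
  0  0  0  0  0  0  0  0  0  0  0  0  0  0  1 10 24 27 29 27 29 27 31 28
 20  0  0  0  1 21 33 30 29 31 31 33 28 34 32 30 33 32]
gap 1.1469793523755243 mid 346.4299335531069
gap 16.72625015056309 mid 119.35344113039577
gap 17.609618437240783 mid 239.82584804789275
gap 83.92213550389658 mid 29.791248012913172
```

View pics/w4.png

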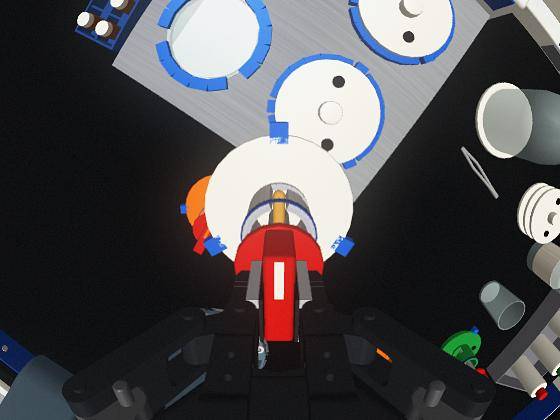

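The wrist view shows the ring at the top edge (around (212,35)), cut off at its far side, with notches near 119.6° and 239.8°. The gripped cover hangs straight, with its lugs at (279,132), (214,246) and (344,246). I'll move a little closer for a full view.

>>> {"fn": "servo_tool", "kwargs": {
  "series": "1 0.02 0.01 0 0 0 0;1 0.045 0.025 0 0 0 0;1 0.06 0.04 0 0 0 0;1 0.06 0.04 0 0 0 0;1 0.06 0.04 0 0 0 0"
}}

```text
time_s: 8.58
eef_pos: [0.5025, 0.1261, 0.3924]
eef_rot: [-0.0, 0.955, 0.296, -0.001]
wrist_force: [-0.3, 0.7, -5.4]
opening: 0.149
grasp_force: 59.7
```

```bash
cat >> ring.py <<'E'
o=ctrl.get_obs()
m=blue&(np.linalg.norm(P[...,:2]-o["eef_pos"][:2],axis=-1)<.09)&(P[...,2]>o["eef_pos"][2]-.15)
l,k,st,ce=cv2.connectedComponentsWithStats(m.astype(np.uint8))
L=[]
for i in range(1,l):
    if st[i,4]>60:
        p=P[k==i];tp=p[p[:,2]>np.percentile(p[:,2],50)];L.append(p.mean(0));print("lug",st[i,4],p.mean(0),"zmax",np.percentile(p[:,2],95))
mw=(S<60)&(V>130)&(np.linalg.norm(P[...,:2]-o["eef_pos"][:2],axis=-1)<.08)&(np.abs(P[...,2]-(o["eef_pos"][2]-.1))<.015)
p=P[mw];zz=np.median(p[:,2]);p=p[np.abs(p[:,2]-zz)<.005];A=np.c_[p[:,:2],np.ones(len(p))];pl=np.linalg.lstsq(A,p[:,2],rcond=None)[0]
print("disc top z",zz,"expect",o["eef_pos"][2]-.0996,"slope",pl[:2],"TCP",o["eef_pos"])
from itertools import permutations
hl=cv2.convexHull((p[:,:2]).astype(np.float32))[:,0];f=lambda c:np.hypot(*(hl-c).T)-.06
print("disc c", least_squares(f,o["eef_pos"][:2],loss="soft_l1",f_scale=.001).x)
E
python3 ring.py
```

```text
t 8.58 pos [0.5025 0.1261 0.3924] yaw 34.39 q6 0.99 q1 0.02 F [-0.3  0.7 -5.4] open 0.149 gf 59.674102663993835
  shift mm [ 108.5 -109.8   -7.7] turn [-1.200e-01  4.000e-02 -8.761e+01]
n 3428 z pct [0.16176855 0.16658137 0.16727781 0.16789191 0.16839357 0.16870961] [(np.int32(126), np.int32(30), np.int32(76), np.int32(51), np.int32(1135)), (np.int32(204), np.int32(44), np.int32(32), np.int32(88), np.int32(1192)), (np.int32(125), np.int32(94), np.int32(70), np.int32(51), np.int32(1101))]
ring c [0.52518643 0.28047901] zt 0.16817909601207537 r pct [0.05286606 0.05356594 0.06022926 0.0665854  0.0673337 ] 3148
[26 31 26 32 30 33 30 29 32 29 32 32 24  0  0  0  0 22 36 35 38 34 34 34
 37 36 35 33 36 38 36 33 35 35 37 35 34 36 34 35 36 32 23  0  0  0  0 29
 31 35 31 34 29 29 34 29 31 29 33 30 28 31 32 26 29 30 28 26 31 28 27 28
 17  0  0  0  0 20 28 28 29 31 25 27 31 27 32 28 29 31]
gap 0.986625467138083 mid 302.31504915488705
gap 17.819513088226273 mid 240.06586646314884
gap 17.968555129122535 mid 0.04214332373135221
gap 18.27439205864566 mid 119.88397660288496
lug 306 [0.55461233 0.16012394 0.2923735 ] zmax 0.2939380079118013
lug 211 [0.51711321 0.1345466  0.3449087 ] zmax 0.3459409224897261
lug 219 [0.44580443 0.15286005 0.29322632] zmax 0.294733688599112
lug 236 [0.5079787  0.06152385 0.2929724 ] zmax 0.294630503968264
disc top z 0.29323950881030103 expect 0.29308847105834346 slope [-0.00609028 -0.00322718] TCP [0.50181899 0.12644049 0.39268847]
disc c [0.50283068 0.12490834]
```

Ring centre is (0.525, 0.2805), top z is 0.1675, and the notches are at 0°, 120° and 240°. Each agrees with the sizes given. I'll move over the ring now and turn to yaw 120°.

>>> {"fn": "servo_tool", "kwargs": {
  "series": "1 0.005 -0.005 0 0 0 -7;1 0.015 -0.016 0 0 0 -14;1 0.025 -0.028 0 0 0 -21;1 0.035 -0.039 0 0 0 -28;1 0.045 -0.05 0 0 0 -35;1 0.055 -0.061 0 0 0 -42;1 0.065 -0.072 0 0 0 -49;1 0.075 -0.083 0 0 0 -56;1 0.085 -0.094 0 0 0 -63;1 0.095 -0.105 0 0 0 -70;1 0.103 -0.113 0 0 0 -77;1 0.1057 -0.1155 0 0 0 -84"
}}

```text
time_s: 9.63
eef_pos: [0.5228, 0.2836, 0.3935]
eef_rot: [-0.0, 0.508, 0.861, 0.0]
wrist_force: [-0.2, 0.5, -3.6]
opening: 0.149
grasp_force: 59.7
```

>>> {"fn": "servo_tool", "kwargs": {
  "series": "1 0 0 0 0 0 -1.6;1 0 0 0 0 0 -1.6;1 0 0 0 0 0 -1.6;1 0 0 0 0 0 -1.6"
}}

```text
time_s: 9.97
eef_pos: [0.5232, 0.2821, 0.3936]
eef_rot: [0.0, 0.5, 0.866, 0.0]
wrist_force: [0.4, -0.0, -4.8]
opening: 0.153
grasp_force: 59.7
```

```bash
python3 -c "
from h import *
delta([.5245,.281,.30],120)"; python3 ring.py | grep -E "lug|disc"
```

```text
t 9.97 pos [0.5232 0.2821 0.3936] yaw 120.02 q6 -0.23 q1 0.3 F [ 0.4 -0.  -4.8] open 0.153 gf 59.66857552528381
  shift mm [-1.6  0.5 93.6] turn [0.01 0.01 0.02]
lug 312 [0.49213435 0.33570238 0.29381549] zmax 0.2953246478037057
lug 174 [0.51325438 0.29508791 0.34614851] zmax 0.3473083150814992
lug 256 [0.49074559 0.22754562 0.29430226] zmax 0.2957799316880937
lug 219 [0.58636977 0.2810325  0.29422023] zmax 0.2956371426570639
disc top z 0.29441083286644126 expect 0.2939362181363613 slope [ 0.0014861  -0.00594601] TCP [0.5233233  0.2821287  0.39353622]
disc c [0.52330119 0.28028151]
```

>>> {"fn": "servo_tool", "kwargs": {
  "series": "1 -0.0015 0.0005 0 0 0 0;1 -0.0015 0.0005 0.03 0 0 0;1 -0.0015 0.0005 0.06 0 0 0;1 -0.0015 0.0005 0.085 0 0 0;1 -0.0015 0.0005 0.098 0 0 0;1 -0.0015 0.0005 0.1 0 0 0;1 -0.0015 0.0005 0.1 0 0 0"
}}

```text
time_s: 10.6
eef_pos: [0.5247, 0.2813, 0.2931]
eef_rot: [-0.0, 0.499, 0.866, -0.0]
wrist_force: [-0.4, 0.4, -4.1]
opening: 0.154
grasp_force: 59.6
```

>>> {"fn": "servo_tool", "kwargs": {
  "series": "1 0 0 0.002 0 0 0;1 0 0 0.005 0 0 0;1 0 0 0.007 0 0 0;1 0 0 0.007 0 0 0"
}}

```text
time_s: 10.93
eef_pos: [0.5249, 0.2816, 0.2868]
eef_rot: [0.0, 0.499, 0.867, 0.0]
wrist_force: [-0.4, 0.5, -4.6]
opening: 0.156
grasp_force: 59.6
```

```bash
python3 -c "
from h import *
delta([.5247,.281,.2747],120)"
```

```text
t 10.93 pos [0.5249 0.2816 0.2868] yaw 120.12 q6 -0.23 q1 0.29 F [-0.4  0.5 -4.6] open 0.156 gf 59.639071226119995
  shift mm [-0.4 -0.5 12.1] turn [0.05 0.01 0.12]
```

No contact forces, and the spigot is entering the ring. I'll continue down in small steps.

>>> {"fn": "servo_tool", "kwargs": {
  "series": "1 0 0 0.002 0 0 0;1 0 0 0.004 0 0 0;1 0 0 0.006 0 0 0;1 0 0 0.006 0 0 0;1 0 0 0.006 0 0 0"
}}

```text
time_s: 11.35
eef_pos: [0.5246, 0.2815, 0.28]
eef_rot: [-0.0, 0.499, 0.867, -0.0]
wrist_force: [0.5, 0.4, -4.2]
opening: 0.154
grasp_force: 59.6
```

>>> {"fn": "servo_tool", "kwargs": {
  "series": "1 0 0 0.002 0 0 0;1 0 0 0.004 0 0 0;1 0 0 0.006 0 0 0;1 0 0 0.006 0 0 0;1 0 0 0.006 0 0 0"
}}

```text
time_s: 11.77
eef_pos: [0.525, 0.2817, 0.2749]
eef_rot: [0.0, 0.499, 0.867, 0.0]
wrist_force: [0.2, 0.1, -0.4]
opening: 0.148
grasp_force: 60.2
```

```bash
python3 -c "
from h import *
delta([.5247,.281,.2747],120)"; python3 ring.py | grep -E "lug|disc"
```

```text
t 11.77 pos [0.525  0.2817 0.2749] yaw 120.12 q6 -0.23 q1 0.29 F [ 0.2  0.1 -0.4] open 0.148 gf 60.1906156539917
  shift mm [-0.4 -0.6  0.2] turn [0.07 0.01 0.12]
lug 299 [0.49336544 0.33561667 0.17490888] zmax 0.17648381070229932
lug 1120 [0.46920015 0.2898801  0.16722888] zmax 0.1687589882312643
lug 1251 [0.54766663 0.33243273 0.16724224] zmax 0.1687443631843611
lug 188 [0.51530767 0.29510883 0.22753912] zmax 0.22854007188517478
lug 297 [0.49532125 0.22470657 0.17411846] zmax 0.1771136027116802
lug 323 [0.58770284 0.27701632 0.17362292] zmax 0.1768945734230065
disc top z 0.17579870138913653 expect 0.17530636795861101 slope [ 0.00140896 -0.00638786] TCP [0.52504501 0.28167728 0.27490637]
disc c [0.52521459 0.27988736]
```

Seated: the weight came off the gripper at the expected height, and the disc top is 8 mm above the ring. Now I'll push the knob down.

>>> {"fn": "servo_tool", "kwargs": {
  "series": "1 0 0 0.003 0 0 0;1 0 0 0.007 0 0 0;1 0 0 0.011 0 0 0;1 0 0 0.015 0 0 0;1 0 0 0.019 0 0 0;1 0 0 0.023 0 0 0;1 0 0 0.026 0 0 0;1 0 0 0.029 0 0 0;1 0 0 0.031 0 0 0;1 0 0 0.032 0 0 0;1 0 0 0.032 0 0 0"
}}

```text
time_s: 12.73
eef_pos: [0.5255, 0.2818, 0.2451]
eef_rot: [0.001, 0.499, 0.867, 0.001]
wrist_force: [-3.8, -1.7, 13.4]
opening: 0.147
grasp_force: 62.2
```

```bash
python3 -c "
from h import *
delta([.525,.2817,.242],120);print(ctrl.get_obs()['torque'])"
```

```text
t 12.73 pos [0.5255 0.2818 0.2451] yaw 120.13 q6 -0.23 q1 0.29 F [-3.8 -1.7 13.4] open 0.147 gf 62.20473647117615
  shift mm [ 0.2 -0.5  3.1] turn [0.18 0.05 0.13]
[-0.22856466  0.98467461  0.06257411]
```

>>> {"fn": "servo_tool", "kwargs": {
  "series": "1 0 0 0.002 0 0 0;1 0 0 0.003 0 0 0;1 0 0 0.004 0 0 0;1 0 0 0.004 0 0 0"
}}

```text
time_s: 13.07
eef_pos: [0.5256, 0.2818, 0.2417]
eef_rot: [0.001, 0.499, 0.867, 0.001]
wrist_force: [-4.8, -2.1, 14.4]
opening: 0.153
grasp_force: 62.4
```

```bash
python3 -c "
from h import *
delta([.525,.2817,.242],120);print(ctrl.get_obs()['torque'])"
```

```text
t 13.07 pos [0.5256 0.2818 0.2417] yaw 120.13 q6 -0.23 q1 0.29 F [-4.8 -2.1 14.4] open 0.153 gf 62.39356756210327
  shift mm [ 0.2 -0.6 -0.4] turn [0.2  0.05 0.13]
[-0.18312192  1.16004007  0.01320395]
```

>>> {"fn": "servo_tool", "kwargs": {
  "series": "1 0 0 0 0 0 6;1 0 0 0 0 0 12;1 0 0 0 0 0 18;1 0 0 0 0 0 24;1 0 0 0 0 0 30;1 0 0 0 0 0 36;1 0 0 0 0 0 42;1 0 0 0 0 0 48;1 0 0 0 0 0 54;1 0 0 0 0 0 60;1 0 0 0 0 0 62;1 0 0 0 0 0 62"
}}

```text
time_s: 14.07
eef_pos: [0.5255, 0.2818, 0.2417]
eef_rot: [0.0, 0.875, 0.485, 0.002]
wrist_force: [-5.1, -2.0, 14.0]
opening: 0.154
grasp_force: 62.5
```

```bash
python3 -c "
from h import *
delta([.525,.2817,.242],54);print(ctrl.get_obs()['torque'])"
```

```text
t 14.07 pos [0.5255 0.2818 0.2417] yaw 58.01 q6 0.85 q1 0.29 F [-5.1 -2.  14. ] open 0.154 gf 62.455283403396606
  shift mm [-0.4 -0.3 -0.3] turn [ 0.13 -0.15  4.01]
[-0.29525623  1.10702384 -0.01143719]
```

Turned 62° with no stop torque yet. I'll go on gently to the stop.

>>> {"fn": "servo_tool", "kwargs": {
  "series": "1 0 0 0 0 0 1.5;1 0 0 0 0 0 3;1 0 0 0 0 0 4.5;1 0 0 0 0 0 6;1 0 0 0 0 0 6"
}}

```text
time_s: 14.48
eef_pos: [0.5255, 0.2825, 0.2417]
eef_rot: [0.0, 0.898, 0.439, 0.002]
wrist_force: [-5.2, 1.2, 14.6]
opening: 0.153
grasp_force: 62.4
```

```bash
python3 -c "
from h import *
delta([.525,.2817,.242],54);print(ctrl.get_obs()['torque'])"
```

```text
t 14.48 pos [0.5255 0.2825 0.2417] yaw 52.11 q6 0.96 q1 0.29 F [-5.2  1.2 14.6] open 0.153 gf 62.39427208900452
  shift mm [-0.9  0.1 -0.3] turn [ 0.11 -0.22 -1.89]
[-0.12535762  0.90971611  0.28465511]
```

>>> {"fn": "servo_tool", "kwargs": {
  "series": "1 0 0 0 0 0 1.5;1 0 0 0 0 0 3;1 0 0 0 0 0 4;1 0 0 0 0 0 4"
}}

```text
time_s: 14.82
eef_pos: [0.5254, 0.283, 0.2418]
eef_rot: [-0.0, 0.913, 0.409, 0.002]
wrist_force: [-5.1, 3.1, 13.4]
opening: 0.151
grasp_force: 69.0
```

```bash
python3 -c "
from h import *
delta([.525,.2817,.2505],54);print(ctrl.get_obs()['torque'])"
```

```text
t 14.82 pos [0.5254 0.283  0.2418] yaw 48.29 q6 1.02 q1 0.29 F [-5.1  3.1 13.4] open 0.151 gf 68.98062229156494
  shift mm [-1.2  0.6 -8.8] turn [ 0.11 -0.25 -5.71]
[0.09033824 0.80002564 1.40308   ]
```

The stop is felt at 1.4 N m. I'll back off a little and let it rise into the notch.

>>> {"fn": "servo_tool", "kwargs": {
  "series": "1 0 0 0 0 0 -2;1 0 0 0 0 0 -3;1 0 0 -0.002 0 0 -3;1 0 0 -0.004 0 0 -3;1 0 0 -0.006 0 0 -3;1 0 0 -0.008 0 0 -3;1 0 0 -0.01 0 0 -3;1 0 0 -0.011 0 0 -3;1 0 0 -0.011 0 0 -3;1 0 0 -0.011 0 0 -3"
}}

```text
time_s: 15.65
eef_pos: [0.525, 0.282, 0.2502]
eef_rot: [-0.0, 0.902, 0.432, 0.001]
wrist_force: [-2.4, 4.7, 7.0]
opening: 0.147
grasp_force: 61.4
```

```bash
python3 -c "
from h import *
delta([.525,.2817,.2509],54);print(ctrl.get_obs()['torque'])"
```

```text
t 15.65 pos [0.525  0.282  0.2502] yaw 51.14 q6 0.97 q1 0.29 F [-2.4  4.7  7. ] open 0.147 gf 61.41684293746948
  shift mm [-0.2  0.2 -0.7] turn [ 0.01 -0.09 -2.86]
[0.77460194 0.28532865 0.37853301]
```

>>> {"fn": "servo_tool", "kwargs": {
  "series": "1 0 0 -0.001 0 0 0;1 0 0 -0.002 0 0 0;1 0 0 -0.002 0 0 0;1 0 0 -0.002 0 0 0"
}}

```text
time_s: 15.98
eef_pos: [0.5249, 0.2818, 0.2513]
eef_rot: [-0.0, 0.902, 0.431, 0.0]
wrist_force: [-0.6, 4.6, 3.2]
opening: 0.151
grasp_force: 60.7
```

```bash
python3 -c "
from h import *
delta([.525,.2817,.2509],54);print(ctrl.get_obs()['torque'])"
```

```text
t 15.98 pos [0.5249 0.2818 0.2513] yaw 51.12 q6 0.97 q1 0.29 F [-0.6  4.6  3.2] open 0.151 gf 60.708746910095215
  shift mm [0.  0.1 0.4] turn [-0.01 -0.05 -2.88]
[ 1.02388066 -0.09914144  0.3619582 ]
```

The push needed has fallen to 3 N against a spring of about 13 N, so the notch is carrying it. I'll release, then retreat upward.

>>> {"fn": "servo_tool", "kwargs": {
  "series": "-1 0 0 -0.0005 0 0 0;-1 0 0 -0.0005 0 0 0;-1 0 0 -0.0005 0 0 0;-1 0 0 -0.0005 0 0 0;-1 0 0 -0.0005 0 0 0;-1 0 0 -0.0005 0 0 0;-1 0 0 -0.01 0 0 0;-1 0 0 -0.04 0 0 0;-1 0 0 -0.08 0 0 0;-1 0 0 -0.12 0 0 0;-1 0 0 -0.12 0 0 0;-1 0 0 -0.12 0 0 0"
}}

```text
time_s: 16.98
eef_pos: [0.5261, 0.2819, 0.3759]
eef_rot: [0.001, 0.902, 0.431, 0.004]
wrist_force: [-0.2, 0.1, -1.0]
opening: 1.005
grasp_force: 0.0
```

```bash
python3 - <<'E'
from h import *
delta([.525,.2817,.2509],54)
c,P,H,S,V=wcloud();cv2.imwrite("pics/w5.png",c["img"][...,::-1])
d=np.linalg.norm(P[...,:2]-[.525,.281],axis=-1)
red=((H<5)|(H>175))&(S>150)&(V>80)&(d<.05)
q=P[red];zt=np.percentile(q[:,2],97);print("bar top",zt,"up would be",.1675+.004+.129)
t=q[q[:,2]>zt-.005];w,v=np.linalg.eigh(np.cov(t[:,:2].T));print(t.mean(0),"bar angle",np.degrees(np.arctan2(v[1,1],v[0,1])))
m=(S<60)&(V>130)&(d<.06)&(np.abs(P[...,2]-.175)<.008);p=P[m];A=np.c_[p[:,:2],np.ones(len(p))];print("disc z",np.median(p[:,2]),np.linalg.lstsq(A,p[:,2],rcond=None)[0][:2])
E
```

```text
t 16.98 pos [0.5261 0.2819 0.3759] yaw 51.13 q6 0.97 q1 0.29 F [-0.2  0.1 -1. ] open 1.005 gf 0.0
  shift mm [ -1.6  -1.2 125. ] turn [ 0.26 -0.35 -2.87]
bar top 0.2781039263377666 up would be 0.3005
[0.52542655 0.28087283 0.27702791] bar angle 53.33068030244297
disc z 0.17565453354033667 [ 0.00015529 -0.00123599]
```

View pics/w5.png

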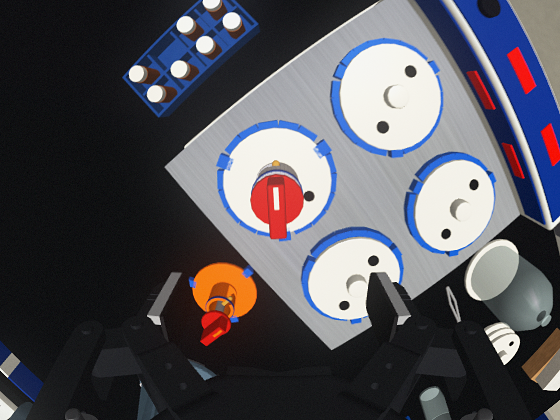

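The view shows the cover seated on the ring at (277,180), with the knob down and turned. The bar top at 0.277 puts the probe about 24 mm down, held, and the arm is clear.

```bash
python3 -c "
from bench import ctrl
print(ctrl.hand_in())"
```

```text
the job is handed in; nothing more can be done
None
```

The probe cover is seated flat in the ring's notches, the probe is locked about 24 mm down, the arm is clear, and the job was handed in at about 17 s; the hand-in returned no verdict.

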